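Make up two glaze-test sets

TASK

Make up two glaze-test sets from the stock on the bench: in the grey tray the blue glaze jar with the buff and the black test tile, in the wooden tray the green glaze jar with the terracotta test tile. Stand each jar upright in the square pocket of its tray and each tile upright on its foot, one to a tile pocket (either one); set them down without dropping them, and leave the yellow jar where it is.

Things in the scene. Friction and masses are not known exactly. Their poses are not given: they have to be found in the camera images.
- blue_jar_center (a point): Loose upright round screw-top sample jar of blue glaze: white plastic body with a blue band and a blue lid. 52 mm diameter, 76 mm tall, about 0.16 kg. The point is the centre of the jar, 38 mm above its underside; its z axis is the jar's axis (up).
- green_jar_center (a point): Loose upright round screw-top sample jar of green glaze: white plastic body with a green band and a green lid. 52 mm diameter, 76 mm tall, about 0.16 kg. The point is the centre of the jar, 38 mm above its underside; its z axis is the jar's axis (up).
- yellow_jar_center (a point): Loose upright round screw-top sample jar of yellow glaze: white plastic body with a yellow band and a yellow lid. 52 mm diameter, 76 mm tall, about 0.16 kg. The point is the centre of the jar, 38 mm above its underside; its z axis is the jar's axis (up). Surplus stock: belongs to neither set and stays where it is.
- buff_tile_center (a point): Loose L-shaped glaze test tile of unglazed sand-coloured buff stoneware, about 0.08 kg, standing on its foot. Upright plate 40 mm wide (its own x), 8 mm thick (its y), 75 mm tall; foot 40 mm wide and 8 mm high, reaching to the +y side only, to 36 mm from the plate's mid-plane (so the footprint is 40 x 40 mm, its centre 16 mm to +y of the plate's mid-plane). The point is the centre of the upright plate, 37.5 mm above the underside; z is up.
- terracotta_tile_center (a point): Loose L-shaped glaze test tile of unglazed red-brown terracotta, about 0.08 kg, standing on its foot. Upright plate 40 mm wide (its own x), 8 mm thick (its y), 75 mm tall; foot 40 mm wide and 8 mm high, reaching to the +y side only, to 36 mm from the plate's mid-plane (so the footprint is 40 x 40 mm, its centre 16 mm to +y of the plate's mid-plane). The point is the centre of the upright plate, 37.5 mm above the underside; z is up.
- black_tile_center (a point): Loose L-shaped glaze test tile of unglazed black stoneware, about 0.08 kg, standing on its foot. Upright plate 40 mm wide (its own x), 8 mm thick (its y), 75 mm tall; foot 40 mm wide and 8 mm high, reaching to the +y side only, to 36 mm from the plate's mid-plane (so the footprint is 40 x 40 mm, its centre 16 mm to +y of the plate's mid-plane). The point is the centre of the upright plate, 37.5 mm above the underside; z is up.
- grey_tray: Grey plastic set tray standing firm on the bench (it does not shift), 216 mm long (its x) by 86 mm wide (its y) by 18 mm high, floor 4 mm thick, walls 5 mm. Origin: centre of its underside; z up. Three pockets in a row along x, open above, each 76 mm across in y and centred on y = 0: the square jar pocket, 76 mm long, centred at x = -65 mm; two tile pockets, 60 mm long each, centred at x = +8 mm and x = +73 mm.
- wood_tray: Brown wooden set tray standing firm on the bench (it does not shift), 216 mm long (its x) by 86 mm wide (its y) by 18 mm high, floor 4 mm thick, walls 5 mm. Origin: centre of its underside; z up. Three pockets in a row along x, open above, each 76 mm across in y and centred on y = 0: the square jar pocket, 76 mm long, centred at x = -65 mm; two tile pockets, 60 mm long each, centred at x = +8 mm and x = +73 mm.

How it is judged:
At the end, for the whole second after the job is handed in: Jars within 14 mm of the centre of their tray's square pocket, tiles inside tile pockets, one each (buff and black: grey tray; terracotta: wooden tray); all five flat on the tray floor (4 mm), upright (0.1 rad), released, at rest; yellow jar upright within 30 mm of its start (x of blue_jar_center in the frame of grey_tray between -0.079 and -0.051 m and y of blue_jar_center in the frame of grey_tray between -0.014 and 0.014 m and z of blue_jar_center in the frame of grey_tray between 0.038 and 0.046 m and angle between each of blue_jar_center, green_jar_center, yellow_jar_center's own z axis and vertical below 0.1 rad and x of green_jar_center in the frame of wood_tray between -0.079 and -0.051 m and y of green_jar_center in the frame of wood_tray between -0.014 and 0.014 m and z of green_jar_center in the frame of wood_tray between 0.038 and 0.046 m and (((x of buff_tile_center in the frame of grey_tray between -0.022 and 0.038 m and y of buff_tile_center in the frame of grey_tray between -0.038 and 0.038 m and z of buff_tile_center in the frame of grey_tray between 0.0375 and 0.0455 m and angle between buff_tile_center's own z axis and vertical below 0.1 rad) and (x of black_tile_center in the frame of grey_tray between 0.043 and 0.103 m and y of black_tile_center in the frame of grey_tray between -0.038 and 0.038 m and z of black_tile_center in the frame of grey_tray between 0.0375 and 0.0455 m and angle between black_tile_center's own z axis and vertical below 0.1 rad)) or ((x of buff_tile_center in the frame of grey_tray between 0.043 and 0.103 m and y of buff_tile_center in the frame of grey_tray between -0.038 and 0.038 m and z of buff_tile_center in the frame of grey_tray between 0.0375 and 0.0455 m and angle between buff_tile_center's own z axis and vertical below 0.1 rad) and (x of black_tile_center in the frame of grey_tray between -0.022 and 0.038 m and y of black_tile_center in the frame of grey_tray between -0.038 and 0.038 m and z of black_tile_center in the frame of grey_tray between 0.0375 and 0.0455 m and angle between black_tile_center's own z axis and vertical below 0.1 rad))) and ((x of terracotta_tile_center in the frame of wood_tray between -0.022 and 0.038 m and y of terracotta_tile_center in the frame of wood_tray between -0.038 and 0.038 m and z of terracotta_tile_center in the frame of wood_tray between 0.0375 and 0.0455 m and angle between terracotta_tile_center's own z axis and vertical below 0.1 rad) or (x of terracotta_tile_center in the frame of wood_tray between 0.043 and 0.103 m and y of terracotta_tile_center in the frame of wood_tray between -0.038 and 0.038 m and z of terracotta_tile_center in the frame of wood_tray between 0.0375 and 0.0455 m and angle between terracotta_tile_center's own z axis and vertical below 0.1 rad)) and distance of yellow_jar_center from where it was at the start of the episode below 0.03 m and linear speed of each of blue_jar, green_jar, buff_tile, black_tile, terracotta_tile below 0.02 m/s and angular speed of each of blue_jar, green_jar, buff_tile, black_tile, terracotta_tile below 0.2 rad/s); the robot touches nothing.
It fails at once if the yellow jar is disturbed (moved more than 30 mm) (distance of yellow_jar_center from where it was at the start of the episode above 0.03 m).
It fails at once if a jar or tile of the sets is dropped (falls free, touching nothing, faster than 0.7 m/s, which is a fall of 25 mm) ((linear speed of blue_jar above 0.7 m/s and contact force between blue_jar and anything else below 0.01 N) or (linear speed of green_jar above 0.7 m/s and contact force between green_jar and anything else below 0.01 N) or (linear speed of buff_tile above 0.7 m/s and contact force between buff_tile and anything else below 0.01 N) or (linear speed of black_tile above 0.7 m/s and contact force between black_tile and anything else below 0.01 N) or (linear speed of terracotta_tile above 0.7 m/s and contact force between terracotta_tile and anything else below 0.01 N)).
It also fails if it takes over 131 s, if anything falls off the work surface, if the arm or the gripper's body presses on something with over 40 N, if the wrist force passes 120 N, or if a joint passes its speed limit or range.

ROBOT

A 6-joint arm with a two-finger parallel gripper is mounted at the origin on the work surface. World frame = base frame: x ahead of the robot, y to its left, z up, the work surface at z = 0. Lengths are in m, angles in rad, forces in N, time in s.
With the tool pointing down it reaches from about 0.425 to 0.95 m from the base axis. Payload 3.5 kg.
Tool frame: the origin (TCP) lies on the centre line of the jaws, within the pads' length; the fingertips stand 8 mm ahead of it and the grasp point (between the pads) lies 11 mm behind it; z points along the fingers, y is the line along which they close (so a half turn about z gives the same grasp; the last joint's range is limited). The gripper opens to 85 mm and grips with 20 to 120 N. Pads are 22 mm wide; open, the fingers measure 114 mm over their backs; the gripper's body (76 mm by 85 mm) begins 54 mm behind the grasp point. The pads swing forward as they close: fully open they stand 13 mm farther back than shut.
Start: joints at [-1.337, 0.286, 1.577, -0, 1.279, -0.15], TCP at [0.253, -0.626, 0.239] pointing down, gripper open.
Joint ranges: [-2.77, 2.77], [-0.9, 2.22], [0.21, 2.48], [-1.53, 4.67], [0.24, 2.81], [-2.84, 2.84]. Speed limits (rad/s): [2.79, 2.79, 3.14, 3.14, 3.14, 3.14].

INTERFACE

Orientations are given as a unit quaternion [x, y, z, w].
In Python, from plant import ctrl gives the robot as it stands. The module is installed in compiled form; this text tells all that it offers.
- The arm moves only by the tool send_rows, never from a script. Its argument "steps" is a list of rows, each a list of 5 numbers: the shift along the tool's x, y, z in m, then the turn about the tool's z in degrees, then the opening, from -1 (shut) to 1 (fully open). A call has 1 to 12 rows; each row is the pose to reach, as a shift and turn from the pose commanded when the call began, along the tool's axes at that moment; what a row does not reach only later rows make up. A row lasts 1/10 s, in which the tool goes at most 50 mm and 8.59 degrees, less where a joint would pass 70% of its speed; a pose out of reach is approached as far as the arm can. A call with a gripper value outside its range is refused whole. The fingers move at their own pace and stop on an object; "squeeze" is the grip in N (left out, the last holds). Time passes only in rows, so rows that repeat a pose let the fingers close. It gives the time, the measured TCP pose, the force, the opening and the grip force at its end, in the units of the state.
- ctrl.get_state(): the state, without advancing time (a new reading comes with each control period).
- ctrl.read_camera(name): name is "scene" or "top" or "wrist"; returns the picture (480x640x3 uint8, red, green, blue); there is no depth.
- ctrl.calibration(name): a dict with "intrinsics" (3x3 intrinsics, pixels), "extrinsics" (4x4, takes a point from world to camera coordinates); the wrist camera has in their place "tool_from_camera" (4x4, takes a point from camera to tool coordinates, whose origin is the TCP and whose axes are the flange's). Camera axes: x right, y up, looking along -z (the intrinsics and any distortion apply to the point x, -y, -z); pixel columns grow to the right and rows downward; lengths in m; the calibration is good to about 2 mm. A picture is of the moment at which its call begins: read the wrist's pose just before it. calibration takes no time and is no camera call.
- ctrl.sign_off(): hands the job in; it is judged then, once.
The state is a dict: "time": time; "qpos": joint angles; "dq": joint speeds; "joint_efforts": joint torques, N m; "eef_pos": TCP position; "tcp_rot": TCP orientation; "contact_force": force on the tool from outside, world axes, zero at the start; "wrist_torque": the same for the moment, N m; "opening": opening from 0.0 (shut) to 1.0 (fully open); "finger_force": force on a finger pad.
Only numpy, scipy, OpenCV 4.12 (cv2) and the standard library are available. Lean on these libraries where they do the work, as an engineer would, in place of code of your own. Each camera call takes 0.05 s, during which the arm holds its last target. There are 200 camera calls.

## Working session

There is one attempt and no reset: what is moved stays moved. The work goes in short steps, Python scripts to look and compute and a tool call to move; the robot and the scene stay as the last step left them, time stands still between calls to the robot, and variables do not carry over. Pictures are saved under pics/ and viewed, at most 14 in all, crops included, and the job is handed in when it is done.

Besides the shell and the picture viewer there is one more tool, called after "Call:" by a JSON object that holds its "fn" and its "kwargs", one argument or row to a line. send_rows: Moves the arm, as the interface text tells. Its arguments: {"type":"object","properties":{"steps":{"type":"array","items":{"type":"array","items":{"type":"number"}}},"squeeze":{"type":"number"}},"required":["steps"]}

```bash
mkdir -p pics; python3 - <<'E'
from plant import ctrl
import cv2,numpy as np
s=ctrl.get_state();print(s['time'],s['eef_pos'],s['tcp_rot'],s['opening'])
for n in("top","scene"):
    cv2.imwrite(f"pics/{n}0.png",ctrl.read_camera(n)[...,::-1]);c=ctrl.calibration(n);print(n,c)
print(ctrl.calibration("wrist"))
E
```

```text
0.0 [ 0.25262109 -0.62523743  0.23791607] [ 9.81646547e-01  1.90705447e-01 -5.01619555e-05 -1.21945869e-03] 0.9968577955972355
top {'intrinsics': array([[439.13662024,   0.        , 322.48693082],
       [  0.        , 439.13662024, 240.62302046],
       [  0.        ,   0.        ,   1.        ]]), 'extrinsics': array([[ 0.01150205, -0.99991707, -0.00579256,  0.0137162 ],
       [ 0.9993247 ,  0.01129268,  0.03496583, -0.50480445],
       [-0.03489752, -0.00619083,  0.99937172, -1.03447795],
       [ 0.        ,  0.        ,  0.        ,  1.        ]])}
scene {'intrinsics': array([[496.88882633,   0.        , 311.73704498],
       [  0.        , 496.88882633, 241.64687272],
       [  0.        ,   0.        ,   1.        ]]), 'extrinsics': array([[ 0.61607432,  0.78746677,  0.01866848, -0.3036834 ],
       [-0.5331163 ,  0.39940189,  0.74583185,  0.24699485],
       [ 0.57986157, -0.46944032,  0.66587262, -1.47181312],
       [ 0.        ,  0.        ,  0.        ,  1.        ]])}
{'intrinsics': array([[404.29829691,   0.        , 324.20362135],
       [  0.        , 404.29829691, 246.57514986],
       [  0.        ,   0.        ,   1.        ]]), 'tool_from_camera': array([[ 5.67473396e-04,  9.51492016e-01,  3.07672914e-01,
         7.93073255e-02],
       [ 9.99999690e-01, -7.08050670e-04,  3.45273616e-04,
        -8.70209286e-04],
       [ 5.46373102e-04,  3.07672623e-01, -9.51492122e-01,
        -1.34653592e-01],
       [ 0.00000000e+00,  0.00000000e+00,  0.00000000e+00,
         1.00000000e+00]])}
```

View pics/top0.png

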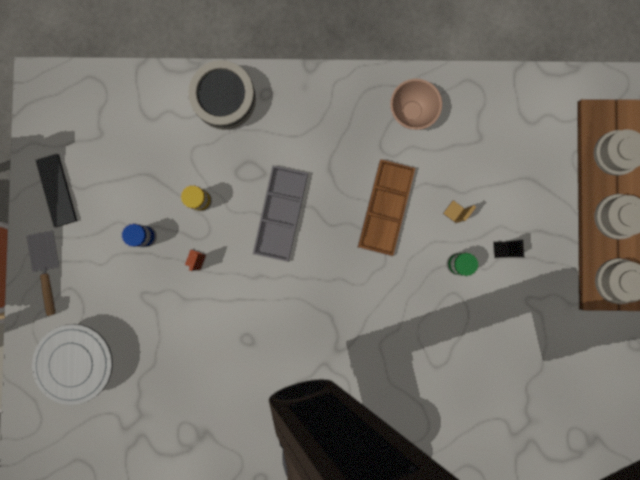

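View pics/scene0.png

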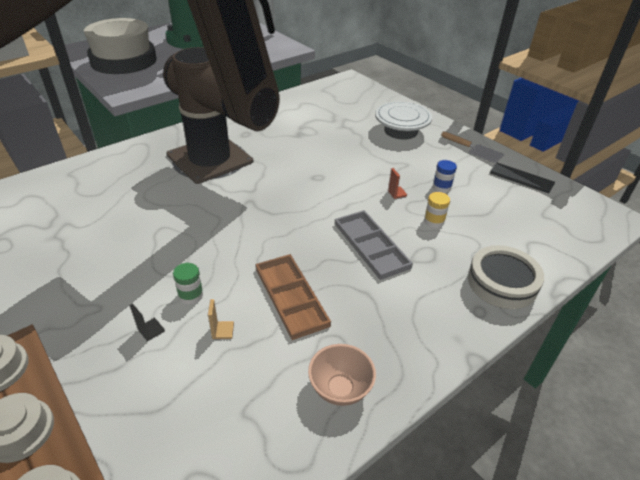

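The top view shows:
- Jars: blue (137,236), yellow (195,198), green (464,264).
- Tiles: terracotta (195,260), buff (458,212), black (508,249).
- Trays: grey (282,213) and wooden (388,207), with the longer square pocket of each at the image-bottom end.

The scene view agrees with this.

```bash
cat > h.py <<'E'
from plant import ctrl
import cv2,numpy as np
from scipy.spatial.transform import Rotation as R
def fixed(n):
    c=ctrl.calibration(n);E=np.array(c['extrinsics']);T=np.linalg.inv(E);return np.array(c['intrinsics']),T
def wristcal(s):
    c=ctrl.calibration("wrist");T=np.eye(4);T[:3,:3]=R.from_quat(s['tcp_rot']).as_matrix();T[:3,3]=s['eef_pos']
    return np.array(c['intrinsics']),T@np.array(c['tool_from_camera'])
def ray(cal,uv,z):
    K,T=cal;uv=np.atleast_2d(np.float64(uv));p=np.c_[uv,np.ones(len(uv))]@np.linalg.inv(K).T
    d=(p*[1,-1,-1])@T[:3,:3].T;o=T[:3,3];return o+d*((z-o[2])/d[:,2])[:,None]
def blobs(img,lo,hi,amin):
    h=cv2.cvtColor(img,cv2.COLOR_RGB2HSV);m=cv2.inRange(h,np.array(lo),np.array(hi))
    m=cv2.morphologyEx(m,cv2.MORPH_CLOSE,np.ones((5,5)))
    cs,_=cv2.findContours(m,cv2.RETR_EXTERNAL,cv2.CHAIN_APPROX_NONE)
    return sorted([c for c in cs if cv2.contourArea(c)>amin],key=cv2.contourArea,reverse=True)
def rect(cal,c,z):
    p=ray(cal,c[:,0,:],z)[:,:2]
    (x,y),(w,h),a=cv2.minAreaRect((p*1000).astype(np.float32));
    if w<h: w,h,a=h,w,a+90
    return np.round([x,y,w,h,(a+90)%180-90],1)
E
python3 - <<'E'
from h import *
im=cv2.imread("pics/top0.png")[...,::-1].copy();cal=fixed("top")
for n,lo,hi,z in [("blue",(105,120,40),(130,255,255),.076),("yellow",(20,130,80),(32,255,255),.076),("green",(50,100,40),(85,255,255),.076),
 ("red",(0,120,50),(9,255,200),.075),("wood",(8,110,50),(16,255,200),.018),("buff",(15,80,80),(24,190,255),.03),("grey",(110,8,60),(160,60,125),.018),("black",(0,0,0),(179,255,40),.03)]:
    for c in blobs(im,lo,hi,60)[:4]:
        (u,v),r=cv2.minEnclosingCircle(c)
        print(n,np.round((u,v,r),1),rect(cal,c,z),cv2.contourArea(c))
a=cv2.resize(im[150:280,230:420],None,fx=4,fy=4,interpolation=cv2.INTER_CUBIC);cv2.imwrite("pics/tr.png",a[...,::-1])
E
```

```text
blue [138.  234.5  15.4] [511.3 430.5  67.3  46.9 -89.3] 469.0
yellow [192.9 196.6  11.5] [597.6 310.3  50.5  46.7  72.2] 367.0
green [462.9 264.   14.2] [ 455.1 -292.7   62.    46.5  -89.3] 407.5
red [  1. 267.  39.] [435.8 730.8 173.9  13.5   2.1] 366.0
red [194.4 259.7  10.3] [454.5 303.5  41.5  33.8 -19.4] 219.5
wood [609.5 205.  108.1] [ 598.9 -652.   496.3  144.    -0.8] 6804.0
wood [386.  207.   47.4] [ 585.6 -130.3  212.3   83.8  -13.9] 3043.5
wood [  1.5 267.   39. ] [433.9 772.7 184.   14.3   2.1] 376.0
wood [194.7 259.7  10.4] [453.5 320.5  43.6  36.5 -20.7] 215.5
buff [192.8 197.9  13.2] [604.  325.4  55.1  53.3  72.2] 423.0
buff [459.5 209.5  15.9] [ 579.5 -298.9   58.5   52.9  -36.5] 357.0
buff [ 45.5 294.5  19.8] [371.2 662.9  92.1  12.8   9.3] 153.0
grey [280.  212.5  46.6] [569.6 120.3 211.1  81.1 -11.7] 2617.0
grey [ 41.  251.5  18.8] [471.3 683.3  77.5  52.7  13.3] 296.0
black [363.  439.  101.2] [ 23.1 -56.5 447.7 190.1  53.2] 9814.0
black [ 55.5 190.   35. ] [617.  645.4 159.8  53.7  17.2] 828.0
black [508.5 248.   15.2] [ 491.1 -412.3   65.2   34.9  -86.2] 370.0
black [621.  470.   20.1] [ -11.  -666.4   82.7   40.3  -89.2] 322.0
```

View pics/tr.png

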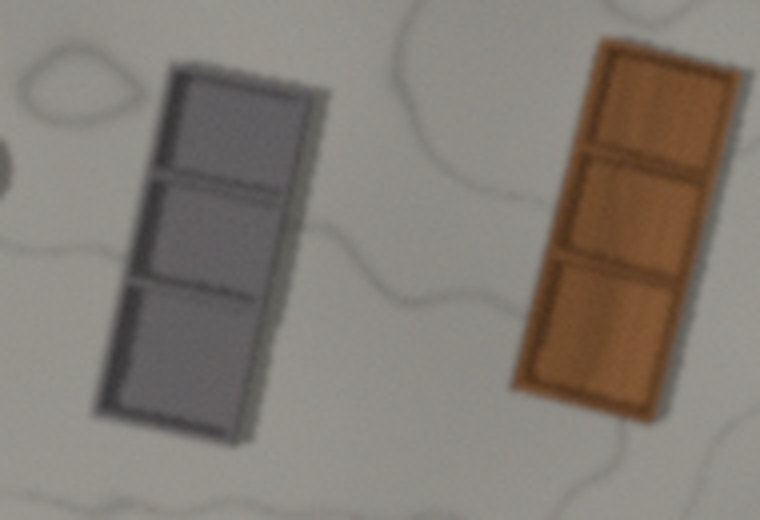

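The crop shows both trays with the square pocket at the lower (-x world) end. Each tray's x axis therefore points to world +x at about -12 to -14°. I'll survey the right-hand cluster with the wrist camera.

Call:
{"fn": "send_rows", "kwargs": {
  "steps": [
    [0.386,-0.162,0,0,1],
    [0.386,-0.162,0,0,1],
    [0.386,-0.162,0,0,1],
    [0.386,-0.162,0,0,1],
    [0.386,-0.162,0,0,1],
    [0.386,-0.162,0,0,1],
    [0.386,-0.162,0,0,1],
    [0.386,-0.162,0,0,1],
    [0.386,-0.162,0,0,1],
    [0.386,-0.162,0,0,1],
    [0.386,-0.162,0,0,1],
    [0.386,-0.162,0,0,1]
  ]
}}

```text
time: 1.3
eef_pos: [0.549, -0.3324, 0.239]
tcp_rot: [0.982, 0.19, -0.0, -0.0]
contact_force: [0.2, 0.5, -0.9]
opening: 1.0
finger_force: 0.0
```

```bash
python3 - <<'E'
from h import *
s=ctrl.get_state();im=ctrl.read_camera("wrist");print(s['time'],s['eef_pos'],s['tcp_rot'])
cv2.imwrite("pics/w1.png",im[...,::-1])
import json;json.dump({k:np.array(s[k]).tolist() for k in('eef_pos','tcp_rot')},open("w1.json","w"))
E
```

```text
1.3 [ 0.5489642  -0.33239205  0.23903251] [ 9.81811152e-01  1.89859712e-01 -3.86658369e-04 -4.46208518e-05]
```

View pics/w1.png

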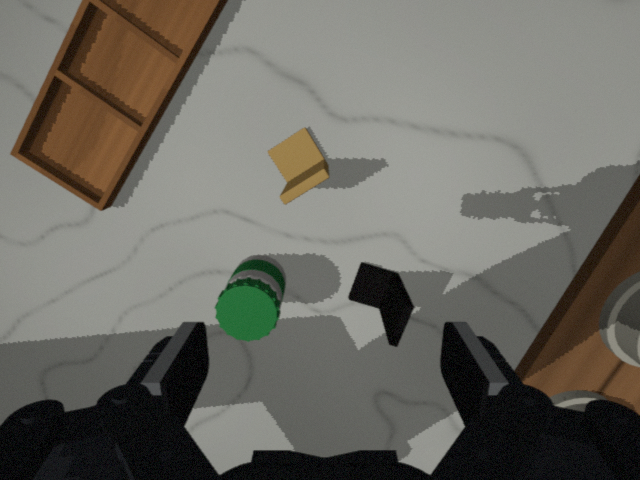

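Wrist view: the buff tile has its foot at (290,150) and its plate top edge near (305,190). The green lid is at (248,312). The black tile has its foot at (370,283) and its plate around (398,310). I'll enlarge the tiles.

```bash
python3 - <<'E'
from h import *
im=cv2.imread("pics/w1.png")
a=cv2.resize(im[115:215,255:345],(540,600),interpolation=cv2.INTER_CUBIC)
cv2.imwrite("pics/t.png",a)
b=np.clip(cv2.resize(im[255:355,340:420],(480,600),interpolation=cv2.INTER_CUBIC).astype(float)*5,0,255).astype(np.uint8)
cv2.imwrite("pics/t.png",cv2.resize(np.hstack([a,b]),(800,471)))
import json;s=json.load(open("w1.json"));cal=wristcal(s);rgb=im[...,::-1].copy()
for c in blobs(rgb,(50,100,40),(85,255,255),500)[:1]:
    # lid: lowest part of contour; fit
    print(cv2.minEnclosingCircle(c),cv2.boundingRect(c))
for n,lo,hi in [("wood",(8,110,50),(16,255,200))]:
    pass
h=cv2.cvtColor(rgb,cv2.COLOR_RGB2HSV);print(h[312,248],h[270,262],h[150,295],h[180,290],h[190,305],h[283,370],h[310,398])
E
```

```text
((247.48056030273438, 309.12603759765625), 32.55017852783203) (215, 278, 65, 64)
[ 68 159 114] [ 63 135  51] [ 20 130 153] [ 20 140 120] [ 20 131 150] [160  43  18] [45 96 16]
```

View pics/t.png

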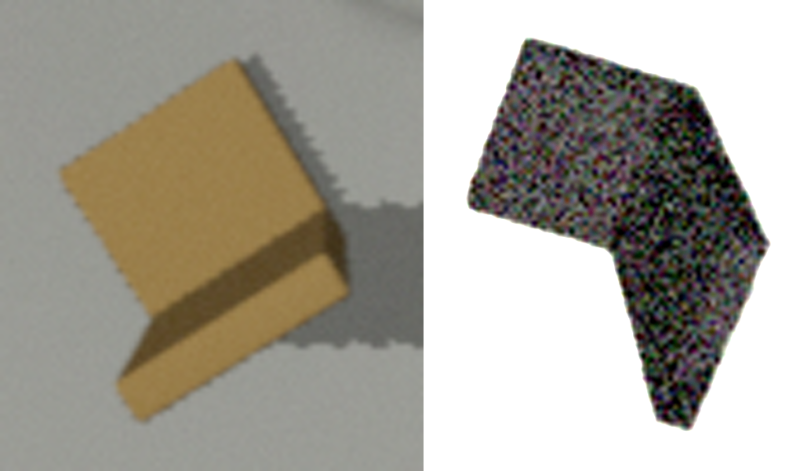

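The crop gives clean corners for both tiles: buff plate top (118,380), (325,253), (348,292), (142,422), and black outer top edge (690,428)-(768,242). Next I compute poses.

```bash
python3 - <<'E'
from h import *
import json;s=json.load(open("w1.json"));cal=wristcal(s);im=cv2.imread("pics/w1.png")[...,::-1].copy()
U=lambda p,ox,oy,x0=0:np.c_[ox+(np.array(p)[:,0]-x0)/4.706,oy+np.array(p)[:,1]/4.71]
def rep(n,top,foot):
    d=foot.mean(0)-top.mean(0);print(n,"plate",np.round(top.mean(0)*1000,1),"foot dir deg",np.degrees(np.arctan2(d[1],d[0])),"dist",np.linalg.norm(d[:2])*1000,
      "edge", [np.round((np.linalg.norm((e[1]-e[0])[:2])*1000,np.degrees(np.arctan2(*(e[1]-e[0])[[1,0]]))),1) for e in(top,foot)])
b=ray(cal,U([(118,380),(325,253),(348,292),(142,422)],255,115),.075)
f=ray(cal,U([(60,172),(238,58)],255,115),.008)
rep("buff",np.array([(b[0]+b[3])/2,(b[1]+b[2])/2]),f)
b=ray(cal,U([(690,428),(768,242)],340,255,423.5),.075);f=ray(cal,U([(470,207),(527,40)],340,255,423.5),.008)
rep("black outer",b,f)
h=cv2.cvtColor(im,cv2.COLOR_RGB2HSV)
m=cv2.inRange(h,np.array((50,100,90)),np.array((85,255,255)));m=cv2.morphologyEx(m,cv2.MORPH_OPEN,np.ones((5,5)))
c=max(cv2.findContours(m,0,1)[0],key=cv2.contourArea);e=cv2.fitEllipse(c);print(e,ray(cal,e[0],.076)*1000)
p=ray(cal,c[:,0],.076)*1000;print(cv2.minEnclosingCircle(p[:,:2].astype(np.float32)))
t=R.from_quat(s['tcp_rot']).as_matrix();print(t)
E
```

```text
buff plate [ 570.2 -306.9   75. ] foot dir deg 53.266074678589206 dist 35.290413000661 edge [array([ 38.6, -36.4]), array([ 39.5, -36.8])]
black outer plate [ 492.8 -425.9   75. ] foot dir deg 93.39685466841266 dist 37.90100648032584 edge [array([38.5,  4.6]), array([39.1,  5.7])]
((245.86236572265625, 312.8500061035156), (53.403621673583984, 60.17404556274414), 108.9912338256836) [[ 455.97875559 -299.674407     76.        ]]
((454.9481201171875, -299.8363342285156), 25.59452247619629)
[[ 9.27906281e-01  3.72812730e-01 -7.76194402e-04]
 [ 3.72812799e-01 -9.27906576e-01 -5.92031931e-05]
 [-7.42307594e-04 -2.34440193e-04 -9.99999697e-01]]
```

Call:
{"fn": "send_rows", "kwargs": {
  "steps": [
    [0.166,-0.28,-0.07,34,1],
    [0.166,-0.28,-0.07,34,1],
    [0.166,-0.28,-0.07,34,1],
    [0.166,-0.28,-0.07,34,1],
    [0.166,-0.28,-0.07,34,1],
    [0.166,-0.28,-0.07,34,1],
    [0.166,-0.28,-0.07,34,1],
    [0.166,-0.28,-0.07,34,1],
    [0.166,-0.28,-0.07,34,1],
    [0.166,-0.28,-0.07,34,1]
  ]
}}

```text
time: 2.35
eef_pos: [0.5988, -0.011, 0.3088]
tcp_rot: [0.994, -0.106, -0.0, 0.0]
contact_force: [1.0, 0.0, 0.5]
opening: 1.002
finger_force: 0.0
```

```bash
python3 - <<'E'
from h import *
s=ctrl.get_state();im=ctrl.read_camera("wrist");print(s['time'],s['eef_pos'],s['tcp_rot'],s['qpos'])
cv2.imwrite("pics/w2.png",im[...,::-1]);cal=wristcal(s)
for n,lo,hi in [("wood",(6,90,40),(18,255,220)),("grey",(110,8,40),(170,70,135))]:
    for c in blobs(im,lo,hi,3000)[:2]: print(n,cv2.boundingRect(c),rect(cal,c,.018))
E
```

```text
2.35 [ 0.59876464 -0.01103402  0.30875323] [ 9.94398151e-01 -1.05697868e-01 -4.81904753e-04  2.15491818e-04] [-1.87510696e-01  7.47783003e-02  1.69257477e+00 -5.18003854e-04
  1.37516507e+00  1.59517794e+00]
wood (388, 69, 107, 208) [ 587.3 -128.4  215.4   88.3  -13.8]
grey (146, 143, 113, 253) [524.3 141.  327.9 124.7 -23.3]
```

View pics/w2.png

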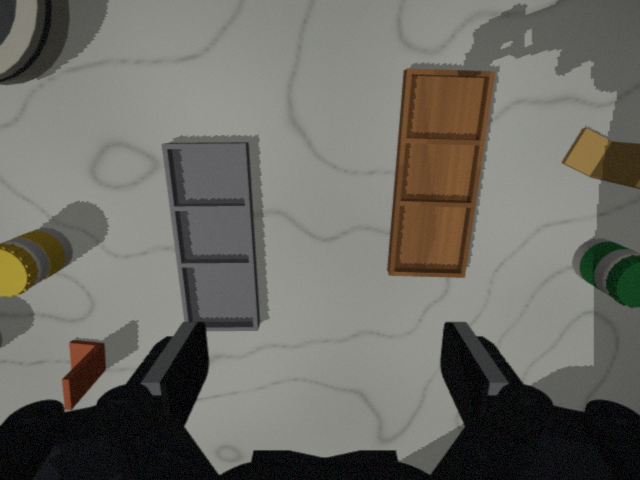

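Both trays are clear here: grey with rim corners about (164,144), (247,142), (259,328), (187,330), and wooden across (405,69)-(465,277). Terracotta is at the left with its foot at (85,350).

```bash
python3 - <<'E'
from h import *
im=cv2.imread("pics/w2.png")[...,::-1].copy()
s=ctrl.get_state();cal=wristcal(s)
roi=np.zeros_like(im);roi[130:338,155:270]=im[130:338,155:270]
h=cv2.cvtColor(im,cv2.COLOR_RGB2HSV);print(h[180,220],h[144,200],h[150,130],h[250,264],h[250,256])
g=cv2.GaussianBlur(im,(3,3),0)
m=((h[...,1]>12)&(h[...,2]<125)&(h[...,0]>105)).astype(np.uint8);k=np.zeros_like(m);k[130:338,155:268]=1
m=cv2.morphologyEx(m*k,cv2.MORPH_OPEN,np.ones((5,5)))
c=max(cv2.findContours(m,0,1)[0],key=cv2.contourArea);print(cv2.boundingRect(c),rect(cal,c,.018))
cv2.drawContours(im,[c],-1,(255,0,0),1)
q=ray(cal,[(164,144),(247,142),(259,328),(187,330)],.018)*1000
print(np.round(q),q.mean(0),[np.degrees(np.arctan2(*(q[a]-q[b])[[1,0]])) for a,b in((0,3),(1,2))])
cv2.imwrite("pics/g.png",cv2.resize(im[120:345,140:280],(373,600)))
E
```

```text
[150   5 100] [140   8  93] [ 36   9 135] [ 30  11 119] [53 11 94]Traceback (most recent call last):
  File "<stdin>", line 9, in <module>
ValueError: max() iterable argument is empty
```

```bash
python3 - <<'E'
from h import *
im=cv2.imread("pics/w2.png")[...,::-1].copy()
s=ctrl.get_state();cal=wristcal(s)
g=cv2.GaussianBlur(im,(3,3),0).astype(int)
m=((g[...,2]-g[...,1]>0)&(g[...,1]<120)).astype(np.uint8);k=np.zeros_like(m);k[130:338,155:268]=1
m=cv2.morphologyEx(cv2.morphologyEx(m*k,cv2.MORPH_CLOSE,np.ones((5,5))),cv2.MORPH_OPEN,np.ones((5,5)))
c=max(cv2.findContours(m,0,1)[0],key=cv2.contourArea);print(cv2.boundingRect(c),rect(cal,c,.018))
cv2.drawContours(im,[c],-1,(255,0,0),1)
q=ray(cal,[(164,144),(247,142),(259,328),(187,330)],.018)*1000
print(np.round(q),q.mean(0),[np.degrees(np.arctan2(*(q[a]-q[b])[[1,0]])) for a,b in((0,3),(1,2))])
cv2.imwrite("pics/g.png",cv2.resize(im[120:345,140:280],(373,600))[...,::-1])
E
```

```text
(163, 143, 96, 195) [566.1 124.4 224.6  94.2 -12.1]
[[683. 139.  18.]
 [667.  56.  18.]
 [458.  99.  18.]
 [473. 183.  18.]] [570.50036223 119.31787123  18.        ] [np.float64(-11.847381660930255), np.float64(-11.694177273636116)]
```

View pics/g.png

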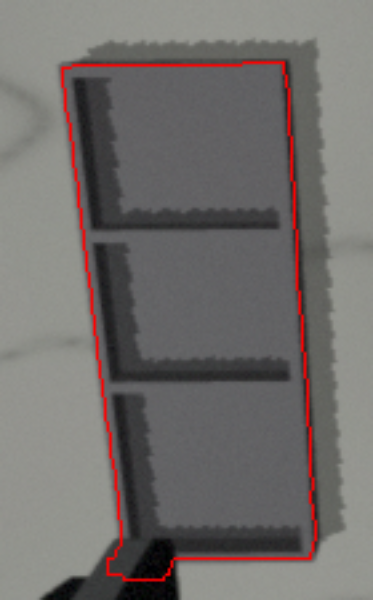

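The contour fits the grey rim apart from the fingertip bite. Grey tray centre is about (0.5705, 0.120) at -11.8°, wooden about (0.5865, -0.129) at -13.9°. Now the left cluster.

Call:
{"fn": "send_rows", "kwargs": {
  "steps": [
    [-0.114,-0.345,0.07,0,1],
    [-0.114,-0.345,0.07,0,1],
    [-0.114,-0.345,0.07,0,1],
    [-0.114,-0.345,0.07,0,1],
    [-0.114,-0.345,0.07,0,1],
    [-0.114,-0.345,0.07,0,1],
    [-0.114,-0.345,0.07,0,1],
    [-0.114,-0.345,0.07,0,1],
    [-0.114,-0.345,0.07,0,1],
    [-0.114,-0.345,0.07,0,1]
  ]
}}

```text
time: 3.4
eef_pos: [0.5601, 0.3503, 0.239]
tcp_rot: [0.994, -0.105, -0.0, 0.001]
contact_force: [0.1, -0.7, -0.0]
opening: 1.0
finger_force: 0.0
```

```bash
python3 - <<'E'
from h import *
s=ctrl.get_state();im=ctrl.read_camera("wrist");print(s['time'],s['eef_pos'],s['tcp_rot'],s['qpos'])
cv2.imwrite("pics/w3.png",im[...,::-1]);cal=wristcal(s)
h=cv2.cvtColor(im,cv2.COLOR_RGB2HSV)
c=blobs(im,(0,120,20),(10,255,255),300)[0];x,y,w,hh=cv2.boundingRect(c);print(x,y,w,hh)
b=blobs(im,(105,120,20),(130,255,255),300)[0];print(cv2.boundingRect(b));(u,v),r=cv2.minEnclosingCircle(b);print(h[int(v),int(u)],u,v)
m=cv2.inRange(h,np.array((105,110,h[int(v),int(u)][2]-25)),np.array((130,255,255)));m=cv2.morphologyEx(m,cv2.MORPH_OPEN,np.ones((7,7)))
e=max(cv2.findContours(m,0,1)[0],key=cv2.contourArea);p=ray(cal,e[:,0],.076)*1000;print("blue",cv2.boundingRect(e),cv2.minEnclosingCircle(p[:,:2].astype(np.float32)))
a=np.clip(cv2.resize(im[y-5:y+hh+5,x-5:x+w+5],None,fx=6,fy=6,interpolation=cv2.INTER_CUBIC)[:600,:380]*1.3,0,255).astype(np.uint8)
f=cv2.resize(im,(400,300));H=max(a.shape[0],300);o=np.zeros((H,a.shape[1]+400,3),np.uint8);o[:a.shape[0],:a.shape[1]]=a;o[:300,a.shape[1]:]=f
print(a.shape);cv2.imwrite("pics/t3.png",o[...,::-1])
E
```

```text
3.4 [0.56006557 0.3503428  0.23902945] [ 9.94456675e-01 -1.05145283e-01 -9.72770063e-05  6.17592712e-04] [ 4.06013274e-01  2.55907892e-01  1.61429443e+00 -1.02745285e-03
  1.27216460e+00  2.18779230e+00]
351 277 59 79
(194, 268, 67, 64)
[109 186 122] 227.13888549804688 299.9342041015625
blue (195, 276, 61, 55) ((512.3154907226562, 443.4703674316406), 25.548429489135742)
(534, 380, 3)
```

View pics/t3.png

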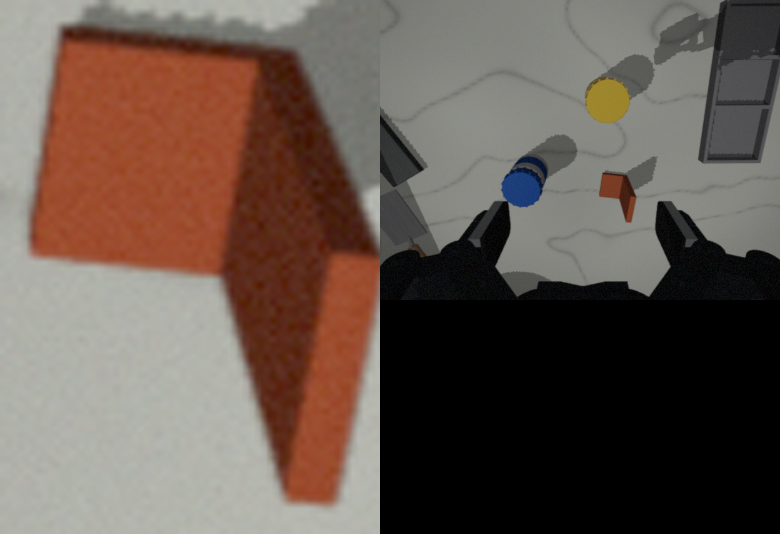

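The terracotta tile (crop) has plate-top corners (332,252), (380,256), (335,503), (287,498) and a foot far edge from (60,40) to (32,252). In the full view the blue lid is at left and yellow is well above it.

```bash
python3 - <<'E'
from h import *
s=ctrl.get_state();cal=wristcal(s)
U=lambda p:np.c_[346+np.array(p)[:,0]/6-.4,272+np.array(p)[:,1]/6-.4]
b=ray(cal,U([(332,252),(380,256),(335,503),(287,498)]),.075)[:,:2]*1000;f=ray(cal,U([(60,40),(32,252)]),.008)[:,:2]*1000
an=lambda d:np.degrees(np.arctan2(d[1],d[0]))
print(b.mean(0),an(b[3]-b[0]),an(b[2]-b[1]),an(f[1]-f[0]),an(f.mean(0)-b.mean(0)),np.linalg.norm(f.mean(0)-b.mean(0)),np.linalg.norm(b[3]-b[0]),np.linalg.norm(b[1]-b[0]))
E
```

```text
[453.49811295 308.00241567] 161.83747160740123 162.2256681231539 162.2763628361651 71.07069621669159 35.85296903961825 38.97878199537293 6.641325506880736
```

Call:
{"fn": "send_rows", "kwargs": {
  "steps": [
    [-0.095,0.064,0.05,6,0],
    [-0.095,0.064,0.1,6,0],
    [-0.095,0.064,0.1,6,0],
    [-0.095,0.064,0.1,6,0],
    [-0.095,0.064,0.14,6,0],
    [-0.095,0.064,0.18,6,0],
    [-0.095,0.064,0.2,6,0],
    [-0.095,0.064,0.2,6,0],
    [-0.095,0.064,0.2,6,0]
  ],
  "squeeze": 40
}}

```text
time: 4.35
eef_pos: [0.4555, 0.3088, 0.0411]
tcp_rot: [0.988, -0.157, 0.001, -0.001]
contact_force: [-0.2, -0.0, 0.8]
opening: 0.5
finger_force: 0.0
```

Call:
{"fn": "send_rows", "kwargs": {
  "steps": [
    [0,0,0,0,-1],
    [0,0,0,0,-1],
    [0,0,0,0,-1],
    [0,0,0,0,-1],
    [0,0,0,0,-1],
    [0,0,0,0,-1],
    [0,0,0,0,-1],
    [0,0,0,0,-1],
    [0,0,0,0,-1],
    [0,0,0,0,-1]
  ]
}}

```text
time: 5.35
eef_pos: [0.4547, 0.3095, 0.0414]
tcp_rot: [0.988, -0.156, 0.002, -0.001]
contact_force: [0.2, -1.2, 6.4]
opening: 0.088
finger_force: 39.9
```

Call:
{"fn": "send_rows", "kwargs": {
  "steps": [
    [0,0,-0.03,0,-1],
    [0,0,-0.06,0,-1],
    [0.014,0.016,-0.09,0,-1],
    [0.042,0.048,-0.09,0,-1],
    [0.07,0.08,-0.09,0,-1],
    [0.098,0.112,-0.09,0,-1],
    [0.126,0.145,-0.09,0,-1],
    [0.154,0.177,-0.09,-4,-1],
    [0.182,0.209,-0.09,-4,-1],
    [0.21,0.241,-0.09,-4,-1],
    [0.238,0.274,-0.09,-4,-1],
    [0.266,0.307,-0.09,-4,-1]
  ]
}}

```text
time: 6.55
eef_pos: [0.6112, -0.0666, 0.129]
tcp_rot: [0.993, -0.122, -0.0, -0.0]
contact_force: [0.6, -0.9, -0.3]
opening: 0.09
finger_force: 39.2
```

Call:
{"fn": "send_rows", "kwargs": {
  "steps": [
    [0.028,0.03,0,0,-1],
    [0.05,0.055,0,0,-1],
    [0.06,0.065,0,0,-1],
    [0.06,0.065,0,0,-1],
    [0.06,0.065,0,0,-1]
  ]
}}

```text
time: 7.05
eef_pos: [0.6529, -0.1415, 0.1286]
tcp_rot: [0.993, -0.122, -0.001, -0.001]
contact_force: [0.4, 0.3, -1.4]
opening: 0.09
finger_force: 39.2
```

```bash
python3 - <<'E'
from h import *
s=ctrl.get_state();im=ctrl.read_camera("wrist");print(s['eef_pos'],s['tcp_rot'],s['opening'],s['finger_force'])
cv2.imwrite("pics/w4.png",im[...,::-1])
E
```

```text
[ 0.65292662 -0.14154771  0.12864508] [ 9.92560077e-01 -1.21750902e-01 -9.51050592e-04 -5.54882391e-04] 0.090010660020879 39.163389801979065
```

View pics/w4.png

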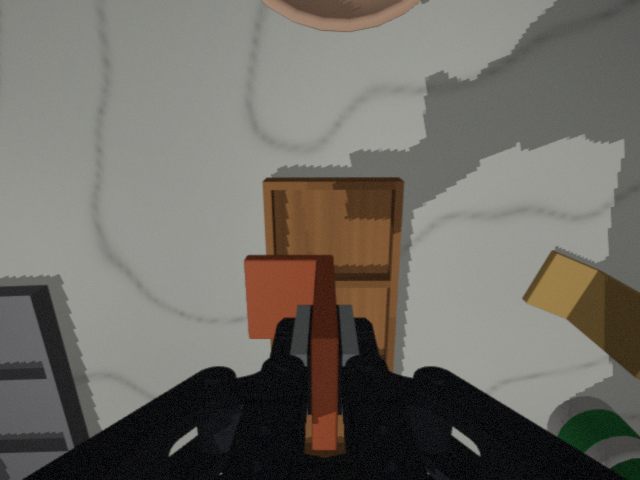

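The tile is held square above the wooden tray, with its foot at (285,297) and the far pocket at (335,230). I'll shift about 20 mm along tool y, then lower.

Call:
{"fn": "send_rows", "kwargs": {
  "steps": [
    [0.006,0.02,0,0,-1],
    [0.006,0.02,0.02,0,-1],
    [0.006,0.02,0.04,0,-1],
    [0.006,0.02,0.06,0,-1],
    [0.006,0.02,0.07,0,-1],
    [0.006,0.02,0.075,0,-1],
    [0.006,0.02,0.078,0,-1],
    [0.006,0.02,0.08,0,-1],
    [0.006,0.02,0.08,0,-1],
    [0.006,0.02,0.08,0,-1]
  ]
}}

```text
time: 8.1
eef_pos: [0.6552, -0.1638, 0.0502]
tcp_rot: [0.993, -0.122, 0.001, 0.0]
contact_force: [-0.2, 0.8, -0.3]
opening: 0.083
finger_force: 39.3
```

Call:
{"fn": "send_rows", "kwargs": {
  "steps": [
    [0,0,0.001,0,-1],
    [0,0,0.002,0,-1],
    [0,0,0.003,0,-1],
    [0,0,0.003,0,-1],
    [0,0,0.003,0,-1]
  ]
}}

```text
time: 8.6
eef_pos: [0.6546, -0.1636, 0.0462]
tcp_rot: [0.993, -0.122, -0.0, -0.0]
contact_force: [0.8, -0.4, -1.7]
opening: 0.085
finger_force: 39.3
```

Call:
{"fn": "send_rows", "kwargs": {
  "steps": [
    [0,0,0.001,0,-1],
    [0,0,0.002,0,-1],
    [0,0,0.002,0,-1],
    [0,0,0.002,0,-1]
  ]
}}

```text
time: 9.0
eef_pos: [0.6549, -0.1638, 0.0455]
tcp_rot: [0.993, -0.122, 0.0, 0.0]
contact_force: [-3.6, 1.6, 5.2]
opening: 0.089
finger_force: 40.1
```

Call:
{"fn": "send_rows", "kwargs": {
  "steps": [
    [0,0,0,0,-0.5],
    [0,0,0,0,-0.5],
    [0,0,0,0,-0.5],
    [0,0,-0.02,0,-0.5],
    [0,0,-0.05,0,-0.5],
    [0,0,-0.1,0,-0.5],
    [0,0,-0.1,0,-0.5],
    [0,0,-0.1,0,-0.5]
  ]
}}

```text
time: 9.8
eef_pos: [0.6559, -0.1641, 0.1466]
tcp_rot: [0.993, -0.122, 0.002, 0.001]
contact_force: [0.3, -0.6, -0.0]
opening: 0.252
finger_force: 0.0
```

Call:
{"fn": "send_rows", "kwargs": {
  "steps": [
    [-0.04,0.045,0,0,1],
    [-0.08,0.09,0,0,1],
    [-0.12,0.135,0,0,1],
    [-0.16,0.18,0,0,1],
    [-0.16,0.18,0,0,1],
    [-0.16,0.18,0,0,1],
    [-0.16,0.18,0,0,1],
    [-0.16,0.18,0,0,1],
    [-0.16,0.18,0,0,1]
  ]
}}

```text
time: 10.7
eef_pos: [0.4565, -0.2987, 0.1437]
tcp_rot: [0.993, -0.121, -0.0, -0.0]
contact_force: [-0.1, 0.9, -0.2]
opening: 1.0
finger_force: 0.0
```

```bash
python3 - <<'E'
from h import *
s=ctrl.get_state();im=ctrl.read_camera("wrist");print(s['eef_pos'],s['tcp_rot'],s['opening'],s['finger_force'])
sc=ctrl.read_camera("scene")
cv2.imwrite("pics/w5.png",np.hstack([cv2.resize(im,(400,300)),cv2.resize(sc[200:440,100:420],(400,300))])[...,::-1])
E
```

```text
[ 0.45650758 -0.29866641  0.1436871 ] [ 9.92639802e-01 -1.21103195e-01 -3.33149051e-04 -3.58592465e-04] 1.000050581454654 0.0
```

View pics/w5.png

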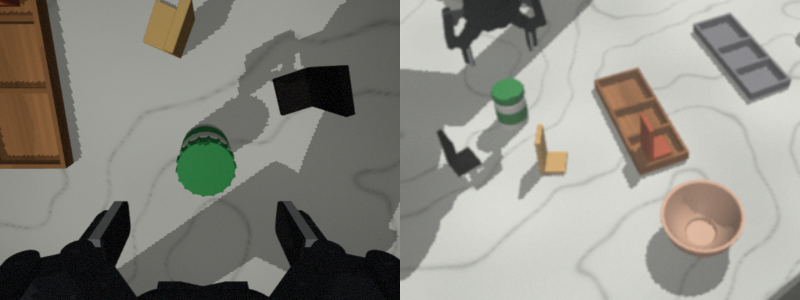

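The terracotta tile stands in the far wooden pocket, and the green jar is centred between the jaws. Next I pick up the green jar.

Call:
{"fn": "send_rows", "kwargs": {
  "steps": [
    [0,0,0.03,0,1],
    [0,0,0.06,0,1],
    [0,0,0.09,0,1],
    [0,0,0.11,0,1],
    [0,0,0.11,0,1],
    [0,0,0.11,0,1]
  ]
}}

```text
time: 11.4
eef_pos: [0.4563, -0.2993, 0.0344]
tcp_rot: [0.993, -0.121, -0.0, -0.0]
contact_force: [1.2, 0.6, -0.1]
opening: 1.0
finger_force: 0.0
```

Call:
{"fn": "send_rows", "kwargs": {
  "steps": [
    [0,0,0,0,-1],
    [0,0,0,0,-1],
    [0,0,0,0,-1],
    [0,0,0,0,-1],
    [0,0,0,0,-1],
    [0,0,0,0,-1],
    [0,0,0,0,-1],
    [0,0,0,0,-1]
  ]
}}

```text
time: 12.2
eef_pos: [0.457, -0.3006, 0.0362]
tcp_rot: [0.993, -0.122, 0.001, 0.001]
contact_force: [0.1, 0.3, 5.4]
opening: 0.589
finger_force: 42.5
```

Call:
{"fn": "send_rows", "kwargs": {
  "steps": [
    [0,0,-0.025,0,-1],
    [0,0,-0.05,0,-1],
    [0.004,-0.035,-0.05,0,-1],
    [0.008,-0.075,-0.05,0,-1],
    [0.012,-0.115,-0.05,0,-1],
    [0.016,-0.155,-0.05,0,-1],
    [0.02,-0.185,-0.05,0,-1],
    [0.021,-0.198,-0.05,0,-1],
    [0.021,-0.198,-0.05,0,-1],
    [0.021,-0.198,-0.05,0,-1]
  ]
}}

```text
time: 13.2
eef_pos: [0.5238, -0.1131, 0.084]
tcp_rot: [0.993, -0.122, -0.0, 0.0]
contact_force: [0.9, -0.5, -1.3]
opening: 0.593
finger_force: 42.6
```

Call:
{"fn": "send_rows", "kwargs": {
  "steps": [
    [0,0,0.02,0,-1],
    [0,0,0.035,0,-1],
    [0,0,0.042,0,-1],
    [0,0,0.044,0,-1],
    [0,0,0.045,0,-1],
    [0,0,0.045,0,-1],
    [0,0,0.045,0,-1]
  ]
}}

```text
time: 13.9
eef_pos: [0.5238, -0.1134, 0.0403]
tcp_rot: [0.992, -0.122, -0.001, 0.0]
contact_force: [-3.0, 0.7, 5.2]
opening: 0.596
finger_force: 43.2
```

Call:
{"fn": "send_rows", "kwargs": {
  "steps": [
    [0,0,0,0,0.6],
    [0,0,0,0,0.6],
    [0,0,0,0,0.6],
    [0,0,-0.03,0,0.6],
    [0,0,-0.06,0,0.6],
    [0,0,-0.1,0,0.6],
    [0,0,-0.1,0,0.6],
    [0,0,-0.1,0,0.6]
  ]
}}

```text
time: 14.7
eef_pos: [0.5249, -0.1129, 0.1405]
tcp_rot: [0.993, -0.122, 0.001, 0.0]
contact_force: [-0.2, -0.3, -0.3]
opening: 0.8
finger_force: 0.0
```

Call:
{"fn": "send_rows", "kwargs": {
  "steps": [
    [0.023,0.044,0,8,0],
    [0.046,0.088,0,16,0],
    [0.069,0.132,0,22.5,0],
    [0.092,0.176,0,22.5,0],
    [0.092,0.176,0,22.5,0],
    [0.092,0.176,0,22.5,0],
    [0.092,0.176,0,22.5,0],
    [0.092,0.176,0,22.5,0]
  ]
}}

```text
time: 15.5
eef_pos: [0.5703, -0.3037, 0.1384]
tcp_rot: [0.95, -0.313, -0.001, -0.0]
contact_force: [0.9, -0.4, 0.8]
opening: 0.503
finger_force: 0.0
```

```bash
python3 - <<'E'
from h import *
s=ctrl.get_state();im=ctrl.read_camera("wrist");print(s['eef_pos'],s['tcp_rot'],s['opening'],s['finger_force'])
sc=ctrl.read_camera("scene")
cv2.imwrite("pics/w6.png",np.hstack([cv2.resize(im,(400,300)),cv2.resize(sc[200:440,100:420],(400,300))])[...,::-1])
E
```

```text
[ 0.57032773 -0.3037422   0.13844244] [ 9.49913029e-01 -3.12512877e-01 -8.92244339e-04 -3.78663915e-04] 0.5027764822948481 0.0
```

View pics/w6.png

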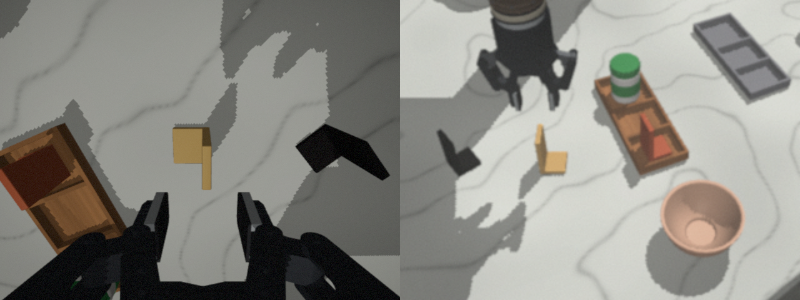

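The green jar stands in its pocket and the buff plate is aligned with the jaws. Next I grasp the buff tile.

Call:
{"fn": "send_rows", "kwargs": {
  "steps": [
    [0.002,0.003,0.03,0,0],
    [0.002,0.003,0.06,0,0],
    [0.002,0.003,0.085,0,0],
    [0.002,0.003,0.098,0,0],
    [0.002,0.003,0.098,0,0],
    [0.002,0.003,0.098,0,0]
  ]
}}

```text
time: 16.2
eef_pos: [0.5713, -0.3092, 0.0423]
tcp_rot: [0.95, -0.313, 0.001, 0.0]
contact_force: [0.5, 0.1, 1.0]
opening: 0.502
finger_force: 0.0
```

Call:
{"fn": "send_rows", "kwargs": {
  "steps": [
    [0,0,0,0,-1],
    [0,0,0,0,-1],
    [0,0,0,0,-1],
    [0,0,0,0,-1],
    [0,0,0,0,-1],
    [0,0,0,0,-1],
    [0,0,0,0,-1],
    [0,0,0,0,-1]
  ]
}}

```text
time: 17.0
eef_pos: [0.5715, -0.3099, 0.043]
tcp_rot: [0.95, -0.313, 0.001, 0.0]
contact_force: [0.3, -0.1, 6.1]
opening: 0.089
finger_force: 40.9
```

Call:
{"fn": "send_rows", "kwargs": {
  "steps": [
    [0,0,-0.04,0,-1],
    [0,0,-0.08,0,-1],
    [0,0,-0.12,0,-1],
    [-0.016,-0.033,-0.12,-4,-1],
    [-0.034,-0.066,-0.12,-8,-1],
    [-0.051,-0.1,-0.12,-12,-1],
    [-0.068,-0.133,-0.12,-16,-1],
    [-0.085,-0.167,-0.12,-20,-1],
    [-0.102,-0.2,-0.12,-24.6,-1],
    [-0.119,-0.235,-0.12,-24.6,-1],
    [-0.136,-0.27,-0.12,-24.6,-1],
    [-0.153,-0.304,-0.12,-24.6,-1]
  ]
}}

```text
time: 18.2
eef_pos: [0.628, 0.0279, 0.1605]
tcp_rot: [0.995, -0.104, -0.001, -0.0]
contact_force: [1.3, -0.8, -0.8]
opening: 0.086
finger_force: 40.1
```

Call:
{"fn": "send_rows", "kwargs": {
  "steps": [
    [0,-0.03,0,0,-1],
    [0,-0.05,0,0,-1],
    [0,-0.06,0,0,-1],
    [0,-0.06,0,0,-1],
    [0,-0.06,0,0,-1],
    [0,-0.06,0,0,-1]
  ]
}}

```text
time: 18.8
eef_pos: [0.6407, 0.0837, 0.1611]
tcp_rot: [0.995, -0.104, -0.0, 0.0]
contact_force: [-0.4, -0.4, -0.8]
opening: 0.086
finger_force: 40.1
```

Call:
{"fn": "send_rows", "kwargs": {
  "steps": [
    [-0.003,-0.005,0.02,0,-1],
    [-0.003,-0.005,0.05,0,-1],
    [-0.003,-0.005,0.08,0,-1],
    [-0.003,-0.005,0.1,0,-1],
    [-0.003,-0.005,0.107,0,-1],
    [-0.003,-0.005,0.11,0,-1],
    [-0.003,-0.005,0.112,0,-1],
    [-0.003,-0.005,0.113,0,-1],
    [-0.003,-0.005,0.113,0,-1],
    [-0.003,-0.005,0.113,0,-1]
  ]
}}

```text
time: 19.8
eef_pos: [0.6396, 0.0905, 0.0493]
tcp_rot: [0.995, -0.104, 0.001, -0.0]
contact_force: [0.3, 0.7, -1.1]
opening: 0.087
finger_force: 40.1
```

Call:
{"fn": "send_rows", "kwargs": {
  "steps": [
    [0,0,0.001,0,-1],
    [0,0,0.001,0,-1],
    [0,0,0.001,0,-1]
  ]
}}

```text
time: 20.1
eef_pos: [0.639, 0.0905, 0.0473]
tcp_rot: [0.995, -0.104, -0.0, 0.0]
contact_force: [-0.2, -0.3, -0.1]
opening: 0.088
finger_force: 40.1
```

Call:
{"fn": "send_rows", "kwargs": {
  "steps": [
    [0,0,0.001,0,-1],
    [0,0,0.002,0,-1],
    [0,0,0.002,0,-1],
    [0,0,0.002,0,-1]
  ]
}}

```text
time: 20.5
eef_pos: [0.6392, 0.0904, 0.047]
tcp_rot: [0.995, -0.104, -0.0, 0.0]
contact_force: [-3.6, 0.1, 7.7]
opening: 0.089
finger_force: 41.3
```

Call:
{"fn": "send_rows", "kwargs": {
  "steps": [
    [0,0,0,0,-0.5],
    [0,0,0,0,-0.5],
    [0,0,0,0,-0.5],
    [0,0,-0.02,0,-0.5],
    [0,0,-0.06,0,-0.5],
    [0,0,-0.12,0,-0.5],
    [0,0,-0.12,0,-0.5],
    [0,0,-0.12,0,-0.5]
  ]
}}

```text
time: 21.3
eef_pos: [0.6409, 0.0904, 0.1688]
tcp_rot: [0.995, -0.104, 0.003, -0.0]
contact_force: [-0.4, -0.3, -0.1]
opening: 0.248
finger_force: 0.0
```

Call:
{"fn": "send_rows", "kwargs": {
  "steps": [
    [-0.037,0.531,0,-17,0],
    [-0.037,0.531,0,-17,0],
    [-0.037,0.531,0,-17,0],
    [-0.037,0.531,0,-17,0],
    [-0.037,0.531,0,-17,0],
    [-0.037,0.531,0,-17,0],
    [-0.037,0.531,0,-17,0],
    [-0.037,0.531,0,-17,0],
    [-0.037,0.531,0,-17,0],
    [-0.037,0.531,0,-17,0],
    [-0.037,0.531,0,-17,0],
    [-0.037,0.531,0,-17,0]
  ]
}}

```text
time: 22.5
eef_pos: [0.4904, -0.4251, 0.1622]
tcp_rot: [0.999, 0.042, -0.001, -0.001]
contact_force: [0.6, -0.4, -0.3]
opening: 0.502
finger_force: 0.0
```

Call:
{"fn": "send_rows", "kwargs": {
  "steps": [
    [0,0,0,0,0],
    [0,0,0,0,0]
  ]
}}

```text
time: 22.7
eef_pos: [0.4929, -0.4198, 0.1633]
tcp_rot: [0.999, 0.045, -0.001, -0.002]
contact_force: [0.9, -0.4, 0.2]
opening: 0.499
finger_force: 0.0
```

```bash
python3 - <<'E'
from h import *
s=ctrl.get_state();im=ctrl.read_camera("wrist");print(s['eef_pos'],s['tcp_rot'],s['opening'],s['finger_force'])
sc=ctrl.read_camera("scene")
b=np.clip(im.astype(float)*3,0,255).astype(np.uint8)
cv2.imwrite("pics/w7.png",np.hstack([cv2.resize(b,(400,300)),cv2.resize(sc[160:400,200:520],(400,300))])[...,::-1])
E
```

```text
[ 0.49292623 -0.41983734  0.16330548] [ 9.98995317e-01  4.47780937e-02 -9.56685394e-04 -1.53725571e-03] 0.4991034385735535 0.0
```

View pics/w7.png

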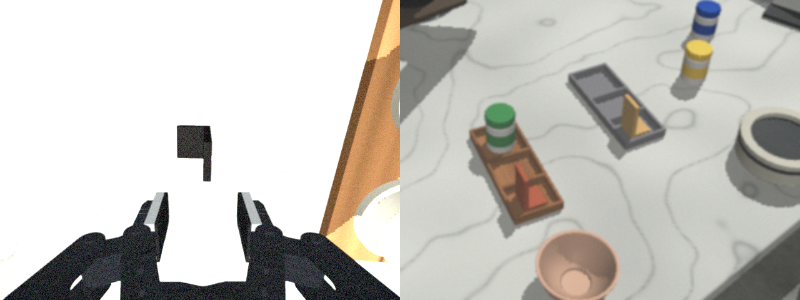

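Buff stands in its pocket, and the black plate is aligned with the jaws.

Call:
{"fn": "send_rows", "kwargs": {
  "steps": [
    [0,0.002,0.04,0,0],
    [0,0.002,0.08,0,0],
    [0,0.002,0.11,0,0],
    [0,0.002,0.122,0,0],
    [0,0.002,0.122,0,0],
    [0,0.002,0.122,0,0]
  ]
}}

```text
time: 23.4
eef_pos: [0.4945, -0.4239, 0.0449]
tcp_rot: [0.999, 0.045, 0.001, 0.001]
contact_force: [0.4, 0.1, 0.3]
opening: 0.501
finger_force: 0.0
```

Call:
{"fn": "send_rows", "kwargs": {
  "steps": [
    [0,0,0,0,-1],
    [0,0,0,0,-1],
    [0,0,0,0,-1],
    [0,0,0,0,-1],
    [0,0,0,0,-1],
    [0,0,0,0,-1],
    [0,0,0,0,-1],
    [0,0,0,0,-1]
  ]
}}

```text
time: 24.2
eef_pos: [0.4943, -0.4246, 0.0454]
tcp_rot: [0.999, 0.044, 0.001, 0.001]
contact_force: [0.1, 0.1, 5.5]
opening: 0.088
finger_force: 39.9
```

Call:
{"fn": "send_rows", "kwargs": {
  "steps": [
    [0,0,-0.04,0,-1],
    [0,0,-0.08,0,-1],
    [0,0,-0.12,0,-1],
    [0.009,-0.037,-0.12,0,-1],
    [0.018,-0.074,-0.12,0,-1],
    [0.028,-0.111,-0.12,0,-1],
    [0.037,-0.148,-0.12,0,-1],
    [0.046,-0.185,-0.12,0,-1],
    [0.055,-0.222,-0.12,0,-1],
    [0.064,-0.259,-0.12,0,-1],
    [0.073,-0.296,-0.12,0,-1],
    [0.083,-0.333,-0.12,0,-1]
  ]
}}

```text
time: 25.4
eef_pos: [0.546, -0.0828, 0.1628]
tcp_rot: [0.999, 0.044, -0.0, -0.0]
contact_force: [1.0, 0.3, -0.1]
opening: 0.087
finger_force: 39.2
```

Call:
{"fn": "send_rows", "kwargs": {
  "steps": [
    [0.009,-0.037,0,4,-1],
    [0.018,-0.074,0,8,-1],
    [0.027,-0.111,0,12,-1],
    [0.036,-0.148,0,17,-1],
    [0.043,-0.175,0,17,-1],
    [0.045,-0.185,0,17,-1],
    [0.045,-0.185,0,17,-1],
    [0.045,-0.185,0,17,-1],
    [0.045,-0.185,0,17,-1]
  ]
}}

```text
time: 26.3
eef_pos: [0.5748, 0.1025, 0.1631]
tcp_rot: [0.995, -0.104, -0.0, 0.0]
contact_force: [-0.3, 0.3, -2.0]
opening: 0.087
finger_force: 39.2
```

Call:
{"fn": "send_rows", "kwargs": {
  "steps": [
    [0.001,0,0.02,0,-1],
    [0.001,0,0.05,0,-1],
    [0.001,0,0.08,0,-1],
    [0.001,0,0.1,0,-1],
    [0.001,0,0.107,0,-1],
    [0.001,0,0.11,0,-1],
    [0.001,0,0.112,0,-1],
    [0.001,0,0.113,0,-1],
    [0.001,0,0.113,0,-1],
    [0.001,0,0.113,0,-1]
  ]
}}

```text
time: 27.3
eef_pos: [0.5765, 0.1037, 0.0512]
tcp_rot: [0.995, -0.104, 0.001, -0.0]
contact_force: [-1.3, -0.3, -0.4]
opening: 0.087
finger_force: 39.2
```

Call:
{"fn": "send_rows", "kwargs": {
  "steps": [
    [0,0,0.001,0,-1],
    [0,0,0.002,0,-1],
    [0,0,0.002,0,-1],
    [0,0,0.002,0,-1]
  ]
}}

```text
time: 27.7
eef_pos: [0.5764, 0.1037, 0.0494]
tcp_rot: [0.995, -0.104, 0.0, -0.0]
contact_force: [-1.5, 0.7, 6.7]
opening: 0.091
finger_force: 40.0
```

Call:
{"fn": "send_rows", "kwargs": {
  "steps": [
    [0,0,0,0,-0.5],
    [0,0,0,0,-0.5],
    [0,0,0,0,-0.5],
    [0,0,-0.02,0,-0.5],
    [0,0,-0.06,0,-0.5],
    [0,0,-0.11,0,-0.5],
    [0,0,-0.11,0,-0.5],
    [0,0,-0.11,0,-0.5]
  ]
}}

```text
time: 28.5
eef_pos: [0.577, 0.1036, 0.1601]
tcp_rot: [0.995, -0.104, 0.002, -0.0]
contact_force: [-0.4, -0.3, 0.0]
opening: 0.249
finger_force: 0.0
```

Call:
{"fn": "send_rows", "kwargs": {
  "steps": [
    [-0.133,-0.319,0,0,1],
    [-0.133,-0.319,0,0,1],
    [-0.133,-0.319,0,0,1],
    [-0.133,-0.319,0,0,1],
    [-0.133,-0.319,0,0,1],
    [-0.133,-0.319,0,0,1],
    [-0.133,-0.319,0,0,1],
    [-0.133,-0.319,0,0,1],
    [-0.133,-0.319,0,0,1],
    [-0.133,-0.319,0,0,1],
    [-0.133,-0.319,0,0,1]
  ]
}}

```text
time: 29.6
eef_pos: [0.5118, 0.4416, 0.1574]
tcp_rot: [0.995, -0.105, -0.001, 0.001]
contact_force: [-0.0, -0.0, 0.5]
opening: 0.999
finger_force: 0.0
```

```bash
python3 - <<'E'
from h import *
s=ctrl.get_state();im=ctrl.read_camera("wrist");print(s['eef_pos'],s['tcp_rot'],s['opening'],s['finger_force'])
sc=ctrl.read_camera("scene")
cv2.imwrite("pics/w8.png",np.hstack([cv2.resize(im,(400,300)),cv2.resize(sc[160:400,200:520],(400,300))])[...,::-1])
E
```

```text
[0.51183855 0.44160856 0.1573861 ] [ 9.94506230e-01 -1.04673799e-01 -6.16807084e-04  6.11512281e-04] 0.9991712347874699 0.0
```

View pics/w8.png

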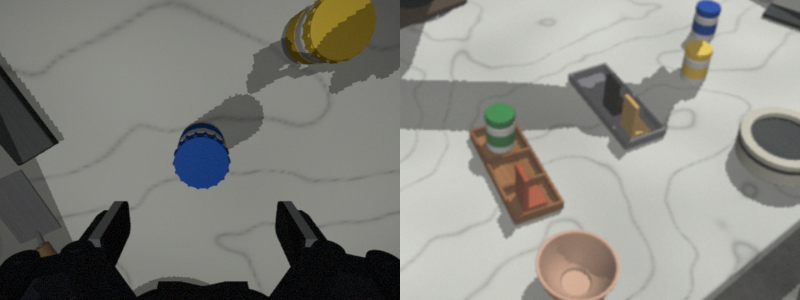

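Both tiles stand in the grey tray and the blue jar is centred between the jaws.

Call:
{"fn": "send_rows", "kwargs": {
  "steps": [
    [0,-0.001,0.04,0,1],
    [0,-0.001,0.08,0,1],
    [0,-0.001,0.11,0,1],
    [0,-0.001,0.122,0,1],
    [0,-0.001,0.122,0,1],
    [0,-0.001,0.122,0,1]
  ]
}}

```text
time: 30.3
eef_pos: [0.5131, 0.4445, 0.038]
tcp_rot: [0.995, -0.104, 0.001, -0.001]
contact_force: [-0.1, 0.8, 0.3]
opening: 0.999
finger_force: 0.0
```

Call:
{"fn": "send_rows", "kwargs": {
  "steps": [
    [0,0,0,0,-1],
    [0,0,0,0,-1],
    [0,0,0,0,-1],
    [0,0,0,0,-1],
    [0,0,0,0,-1],
    [0,0,0,0,-1],
    [0,0,0,0,-1],
    [0,0,0,0,-1]
  ]
}}

```text
time: 31.1
eef_pos: [0.513, 0.4449, 0.0387]
tcp_rot: [0.995, -0.104, 0.001, -0.001]
contact_force: [0.2, -1.0, 5.9]
opening: 0.591
finger_force: 42.6
```

Call:
{"fn": "send_rows", "kwargs": {
  "steps": [
    [0,0,-0.03,0,-1],
    [0,0,-0.06,0,-1],
    [0.007,0.038,-0.06,0,-1],
    [0.014,0.076,-0.06,0,-1],
    [0.021,0.114,-0.06,0,-1],
    [0.028,0.152,-0.06,0,-1],
    [0.035,0.19,-0.06,0,-1],
    [0.042,0.228,-0.06,0,-1],
    [0.05,0.266,-0.06,0,-1],
    [0.056,0.294,-0.06,0,-1],
    [0.058,0.306,-0.06,0,-1],
    [0.058,0.306,-0.06,0,-1]
  ]
}}

```text
time: 32.3
eef_pos: [0.505, 0.1317, 0.096]
tcp_rot: [0.994, -0.105, -0.0, -0.0]
contact_force: [-0.1, -0.1, -1.5]
opening: 0.594
finger_force: 42.6
```

Call:
{"fn": "send_rows", "kwargs": {
  "steps": [
    [0,0,0,0,-1],
    [0,0,0,0,-1]
  ]
}}

```text
time: 32.5
eef_pos: [0.5053, 0.1339, 0.0962]
tcp_rot: [0.995, -0.103, -0.0, -0.0]
contact_force: [-0.1, -0.1, -1.9]
opening: 0.59
finger_force: 42.6
```

Target TCP z is about 0.0427.

Call:
{"fn": "send_rows", "kwargs": {
  "steps": [
    [0.001,0,0.02,0,-1],
    [0.001,0,0.04,0,-1],
    [0.001,0,0.049,0,-1],
    [0.001,0,0.052,0,-1],
    [0.001,0,0.053,0,-1],
    [0.001,0,0.054,0,-1],
    [0.001,0,0.055,0,-1],
    [0.001,0,0.055,0,-1],
    [0.001,0,0.055,0,-1]
  ]
}}

```text
time: 33.4
eef_pos: [0.5072, 0.1328, 0.0426]
tcp_rot: [0.995, -0.104, 0.001, -0.0]
contact_force: [-1.6, 0.8, 5.7]
opening: 0.593
finger_force: 43.1
```

Call:
{"fn": "send_rows", "kwargs": {
  "steps": [
    [0,0,0,0,0.6],
    [0,0,0,0,0.6],
    [0,0,0,0,0.6],
    [0,0,-0.03,0,0.6],
    [0,0,-0.06,0,0.6],
    [0,0,-0.1,0,0.6],
    [0,0,-0.15,0,0.6],
    [0,0,-0.2,0,0.6],
    [0,0,-0.25,0,0.6]
  ]
}}

```text
time: 34.3
eef_pos: [0.5059, 0.1325, 0.293]
tcp_rot: [0.995, -0.104, -0.0, 0.0]
contact_force: [0.6, 0.0, -0.6]
opening: 0.795
finger_force: 0.0
```

Call:
{"fn": "send_rows", "kwargs": {
  "steps": [
    [0.04,0.127,-0.02,0,0.6],
    [0.04,0.127,-0.02,0,0.6],
    [0.04,0.127,-0.02,0,0.6],
    [0.04,0.127,-0.02,0,0.6],
    [0.04,0.127,-0.02,0,0.6],
    [0.04,0.127,-0.02,0,0.6]
  ]
}}

```text
time: 34.9
eef_pos: [0.519, 0.0009, 0.3107]
tcp_rot: [0.995, -0.103, -0.001, -0.0]
contact_force: [0.5, 0.4, -0.8]
opening: 0.803
finger_force: 0.0
```

```bash
python3 - <<'E'
from h import *
s=ctrl.get_state();im=ctrl.read_camera("wrist");print(s['time'],s['eef_pos'],s['tcp_rot'])
cal=wristcal(s);h=cv2.cvtColor(im,cv2.COLOR_RGB2HSV)
G=(np.array([570.5,120]),-11.8);W=(np.array([586.5,-129]),-13.9)
for n,lo,hi,t in [("blue",(100,110,75),(130,255,255),G),("green",(50,100,75),(85,255,255),W)]:
    m=cv2.morphologyEx(cv2.inRange(h,np.array(lo),np.array(hi)),cv2.MORPH_OPEN,np.ones((7,7)))
    c=max(cv2.findContours(m,0,1)[0],key=cv2.contourArea);(p,r)=cv2.minEnclosingCircle((ray(cal,c[:,0],.08)[:,:2]*1000).astype(np.float32))
    a=np.radians(t[1]);d=np.array(p)-t[0];print(n,p,r,"in tray",d@[np.cos(a),np.sin(a)],d@[-np.sin(a),np.cos(a)])
sc=ctrl.read_camera("scene")
cv2.imwrite("pics/w9.png",np.hstack([cv2.resize(im,(400,300)),cv2.resize(sc[140:380,200:520],(400,300))])[...,::-1])
E
```

```text
34.9 [0.51900528 0.00087351 0.3106613 ] [ 9.94642839e-01 -1.03369340e-01 -5.77812711e-04 -2.63456505e-04]
blue (507.31427001953125, 133.00320434570312) 26.113279342651367 in tray -64.50955446297066 -0.19281963033429086
green (522.8859252929688, -111.01742553710938) 26.098844528198242 in tray -66.07114944038341 2.1740967714624797
```

View pics/w9.png

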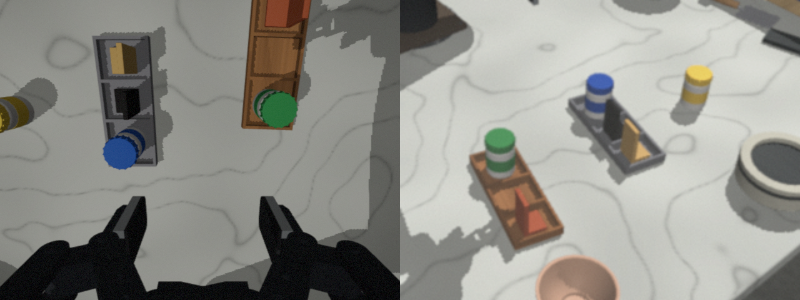

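All five stand in their pockets, with the jars within about 2.5 mm of pocket centre, and yellow is unmoved. Handing in.

```bash
python3 -c "
from plant import ctrl;print(ctrl.sign_off())"
```

```text
the job is handed in; nothing more can be done
None
```

Both glaze-test sets are in their trays and handed in at about 35 s. The last pictures showed every jar and tile upright in its pocket and the yellow jar where it started; the sign-off gave no verdict.

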